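Set the two near clamps on a milling set-up

ROBOT

A 7-joint arm with a two-finger parallel gripper is mounted at the origin on the work surface. World frame = base frame: x ahead of the robot, y to its left, z up, the work surface at z = 0. Lengths are in m, angles in rad, forces in N, time in s.
With the tool pointing down it reaches from about 0.35 to 0.9 m from the base axis. Payload 8.1 kg.
Tool frame: the origin (TCP) lies between the finger pads; the fingertips stand 22 mm ahead of it and the grasp point (between the pads) lies 3 mm ahead of it (arm.tip_reach is the distance from the TCP to the fingertips, in m); z points along the fingers, y is the line along which they close (so a half turn about z gives the same grasp; the last joint's range is limited). The gripper opens to 92 mm and grips with 3 to 60 N. Pads are 19 mm wide; open, the fingers measure 130 mm over their backs; the gripper's body (75 mm by 190 mm) begins 47 mm behind the grasp point.
Start: joints at [1.171, 0.434, 0.025, 1.573, -0.012, 1.134, -0.075], TCP at [0.183, -0.598, 0.249] pointing down, gripper open.
Joint ranges: [-2.62, 2.62], [-0.44, 2.09], [-1.27, 1.32], [0.08, 2.57], [-1.32, 4.46], [0.12, 2], [-2.74, 2.74]. Speed limits (rad/s): [2.22, 2.22, 3.01, 3.01, 3.14, 3.14, 3.14].

INTERFACE

Orientations are given as a rotation vector (axis times angle).
In Python, from cell import telemetry, vision, job, arm gives the robot as it stands. The module is installed in compiled form; this text tells all that it offers.
- The arm moves only by the shell command python3 -m creep 'ROWS' [FORCE]. ROWS is text: rows parted by semicolons, each of 7 numbers parted by spaces: the finger opening in cm, from 0 to 9.18, then the shift along the tool's x, y, z in cm, then the turn, a rotation vector about the tool's x, y, z in degrees. A call has 1 to 5 rows; each row is the pose to reach, as a shift and turn from the pose commanded when the call began, along the tool's axes at that moment; what a row does not reach only later rows make up. A row lasts 1/8 s, in which the tool goes at most 62.5 mm and 10.7 degrees, less where a joint would pass 70% of its speed; a pose out of reach is approached as far as the arm can. A call with a gripper value outside its range is refused whole. The fingers move at their own pace and stop on an object; FORCE is the grip in N (left out, the last holds). Time passes only in rows, so rows that repeat a pose let the fingers close. It gives the time, the measured TCP pose, the force, the opening and the grip force at its end, in the units of the state.
- telemetry.observe(): the state, without advancing time (a new reading comes with each control period).
- vision.get_image(name): name is "scene" or "top"; returns the picture (400x640x3 uint8, red, green, blue); there is no depth.
- vision.camera_info(name): a dict with "fov_y" (degrees; the focal length in pixels is half the picture's height over the tangent of half this angle, whatever the lens; pixels are square), "cx", "cy" (the principal point, pixels), "dist_coeffs" ([k1, k2, p1, p2, k3] as OpenCV has them; the pictures are not rectified), "extrinsics" (4x4, takes a point from camera to world coordinates). Camera axes: x right, y down, z forward; pixel columns grow to the right and rows downward; lengths in m; the calibration is good to about 2 mm. A picture is of the moment at which its call begins. camera_info takes no time and is no camera call.
- job.sign_off(): hands the job in; it is judged then, once.
The state is a dict: "clock": time; "joints": joint angles; "dq": joint speeds; "joint_efforts": joint torques, N m; "position": TCP position; "ee_rot": TCP orientation; "force": force on the tool from outside, world axes, zero at the start; "ft_torque": the same for the moment, N m; "width": opening from 0.0 (shut) to 1.0 (fully open); "gripper_force": force on a finger pad.
Only numpy, scipy, OpenCV 4.12 (cv2) and the standard library are available. Lean on these libraries where they do the work, as an engineer would, in place of code of your own. Each camera call takes 0.05 s, during which the arm holds its last target. There are 200 camera calls.

TASK

Two castings on the T-slotted plate are clamped only at their far ends: set up the clamp at the near end of each, ready for its stud. For each casting take the packing block that is just as high as its ledge and stand it upright on the plate in line with the ledge, just on the robot's side of the T-nut so that the nut stays open, then lay a strap level across block and ledge, square to the casting with its slot over the T-nut: the narrow strap between the ribs of the low casting, the wide strap on the tall casting. Leave the block of the wrong height, the wrench, the brush and the oil bottle where they are.

Things in the scene. Friction and masses are not known exactly. Their poses are not given: they have to be found in the camera images.
- casting_low: Low grey casting, fixed, 125 x 84 mm. Origin: foot of its near face, mid-width, on the plate's top (30 mm over the bench); x along the T-slot into it, away from the robot; z up. Near ledge: bright pad 28 mm high, x 0-42 mm, between ribs 20 mm higher (gap 48 mm wide, from x 5). T-nut at x -20, in the slot. Far clamp is the model: off the end face, strap middle 25, block middle 54 mm.
- casting_tall: Tall grey casting, fixed, 125 x 84 mm, beside the other, 140 mm apart, parallel (left or right varies). Origin and axes as casting_low's. Near ledge: plain bright flange 80 mm wide, 52 mm high, x 0-45 mm, no ribs; round boss behind it, 76 mm high. T-nut at x -20 mm (18 mm long, dark hole for a 10 mm stud). Far clamp as on the other. The plate reaches 115 mm before the near faces.
- block_low: Bright steel packing block, 36 x 36 mm in plan, 28 mm high, with dark bores in top and sides, standing on the bench. Origin: centre of its underside, z up. About 0.3 kg.
- block_tall: Bright steel packing block, 36 x 36 mm in plan, 52 mm high, standing on the bench. Origin: centre of its underside, z up. About 0.5 kg.
- block_mid: Bright steel packing block, 36 x 36 mm in plan, 40 mm high: fits neither casting and is to stay where it is. Origin: centre of its underside.
- strap_narrow: Narrow dark steel clamp strap, lying flat: 110 mm long (its x), 26 mm wide (its y), 16 mm thick, with a slot 60 x 12 mm along its middle; both ends alike, so it may lie either way round. Origin: centre of its underside. About 0.26 kg.
- strap_wide: Wide dark steel clamp strap, lying flat: 110 mm long (its x), 50 mm wide (its y), 16 mm thick, with a slot 60 x 14 mm along its middle; both ends alike. Origin: centre of its underside. About 0.6 kg.
- wrench: Spanner 200 mm long lying on the bench, a bystander. Origin near its middle, on the underside.
- brush: Chip brush 200 mm long lying on the bench, a bystander. Origin near its middle, on the underside.
- oil_bottle: Amber oil bottle with a green cap, 54 mm across, 140 mm high, a bystander. Origin: centre of its underside.
Mind the look-alikes: they are no part of the job. Leave any orange look-alike of the block_tall alone.

How it is judged:
At the end, for the whole second after the job is handed in: Each matching block upright on the plate, middle 44-70 mm before its casting's face, within 10 mm of the slot line; narrow strap on the low pair, wide strap on the tall, level (0.06 rad), square (0.14 rad), middle 13-37 mm before the face, within 8 mm of the slot line; at rest (x of block_low in the frame of casting_low between -0.07 and -0.044 m and y of block_low in the frame of casting_low between -0.01 and 0.01 m and z of block_low in the frame of casting_low between -0.003 and 0.003 m and angle between each of block_low, strap_narrow, block_tall, strap_wide's own z axis and vertical below 0.06 rad and x of strap_narrow in the frame of casting_low between -0.037 and -0.013 m and y of strap_narrow in the frame of casting_low between -0.008 and 0.008 m and z of strap_narrow in the frame of casting_low between 0.025 and 0.031 m and angle between the x axis of strap_narrow and the x axis of casting_low, either way round below 0.14 rad and linear speed of each of block_low, strap_narrow, block_tall, strap_wide below 0.02 m/s and x of block_tall in the frame of casting_tall between -0.07 and -0.044 m and y of block_tall in the frame of casting_tall between -0.01 and 0.01 m and z of block_tall in the frame of casting_tall between -0.003 and 0.003 m and x of strap_wide in the frame of casting_tall between -0.037 and -0.013 m and y of strap_wide in the frame of casting_tall between -0.008 and 0.008 m and z of strap_wide in the frame of casting_tall between 0.049 and 0.055 m and angle between the x axis of strap_wide and the x axis of casting_tall, either way round below 0.14 rad); the robot touches nothing.
It fails at once if the block of the wrong height is moved more than 25 mm (distance of block_mid from where it was at the start of the episode above 0.025 m).
It fails at once if the wrench is moved more than 25 mm (distance of wrench from where it was at the start of the episode above 0.025 m).
It fails at once if the brush is moved more than 25 mm (distance of brush from where it was at the start of the episode above 0.025 m).
It fails at once if the oil bottle is moved more than 25 mm (distance of oil_bottle from where it was at the start of the episode above 0.025 m).
It also fails if it takes over 96 s, if anything falls off the work surface, if the arm or the gripper's body presses on something with over 40 N, if the wrist force passes 120 N, or if a joint passes its speed limit or range.

## Working session

There is one attempt and no reset: what is moved stays moved. The work goes in short steps, Python scripts to look and compute and a shell command to move; the robot and the scene stay as the last step left them, time stands still between calls to the robot, and variables do not carry over. Pictures are saved under pics/ and viewed, at most 14 in all, crops included, and the job is handed in when it is done.

```bash
mkdir -p pics; python3 - <<'E'
from cell import telemetry, vision, job, arm
import cv2
s=telemetry.observe(); print(s)
for n in("scene","top"):
    print(n,vision.camera_info(n)); cv2.imwrite(f"pics/{n}0.png",vision.get_image(n)[:,:,::-1])
E
```

```text
{'clock': 0.0, 'joints': array([ 1.17137695,  0.43520979,  0.02500269,  1.57412292, -0.0115599 ,
        1.13399676, -0.07508619]), 'dq': array([-0.00130478, -0.0007727 , -0.00010127, -0.00042901, -0.00075961,
       -0.001287  , -0.00034941]), 'joint_efforts': array([-1.32216741e-03, -6.67876625e+01,  9.85247120e-01, -3.14469767e+01,
       -6.02540793e-02,  4.23989247e-02,  1.37798843e-04]), 'position': array([ 0.1825756 , -0.59722689,  0.24794352]), 'ee_rot': array([-3.10555540e+00, -4.64203246e-01,  6.66245870e-04]), 'force': array([-0.19805375, -0.15384878,  0.34160725]), 'ft_torque': array([ 0.02129097,  0.00244115, -0.03431956]), 'gripper_force': 0.0, 'width': 1.0007155309669578}
scene {'fov_y': 56.01576338434103, 'cx': 321.3104665651315, 'cy': 201.66880313355972, 'dist_coeffs': array([-0.08003264,  0.        ,  0.        ,  0.        ,  0.        ]), 'extrinsics': array([[-0.50005383,  0.55115844, -0.66795999,  1.13599586],
       [ 0.86571699,  0.33767428, -0.36947282,  0.37815247],
       [ 0.02191485, -0.76302061, -0.64600254,  0.69074621],
       [ 0.        ,  0.        ,  0.        ,  1.        ]])}
top {'fov_y': 42.42968889925167, 'cx': 323.6250490518, 'cy': 205.844405396927, 'dist_coeffs': array([0.00088528, 0.        , 0.        , 0.        , 0.        ]), 'extrinsics': array([[-0.02645755, -0.99539083,  0.09217968,  0.33889007],
       [-0.99934151,  0.02862714,  0.02229414, -0.01144896],
       [-0.02483023, -0.09152914, -0.99549278,  1.47207319],
       [ 0.        ,  0.        ,  0.        ,  1.        ]])}
```

View pics/scene0.png

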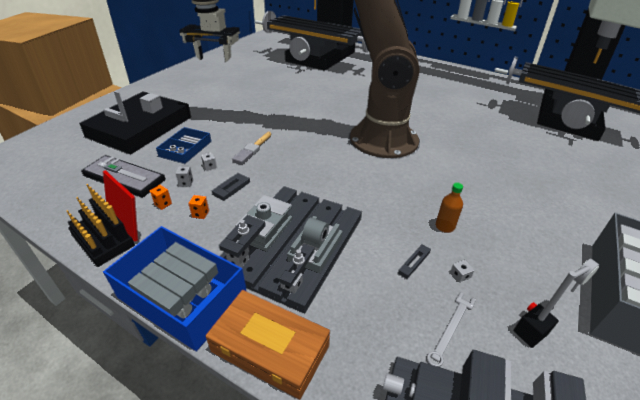

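View pics/top0.png

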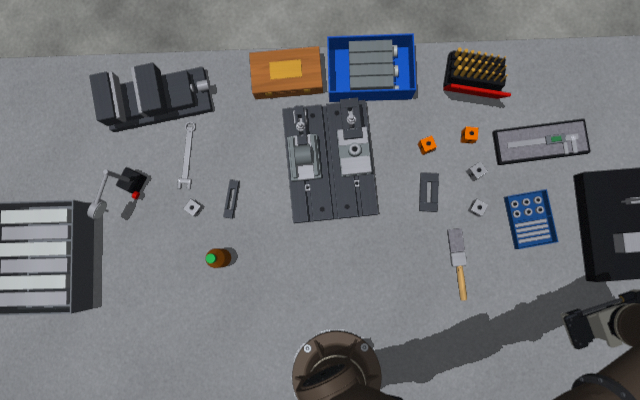

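The scene shows the plate in the middle with two castings. A narrow strap and one block lie on the +y side at top (232,198) and (193,208). The wide strap is at (429,192), and two blocks are at (478,171) and (479,208). I'll zoom in.

```bash
python3 - <<'E'
import cv2,numpy as np
t=cv2.imread("pics/top0.png"); s=cv2.imread("pics/scene0.png")
z=lambda a,f:cv2.resize(a,None,fx=f,fy=f,interpolation=cv2.INTER_CUBIC)
cv2.imwrite("pics/c1.png",z(t[95:225,280:385],4.6))
a=z(t[160:225,170:250],5);b=z(t[130:225,405:500],5)
im=np.zeros((475,875,3),np.uint8); im[:325,:400]=a; im[:,400:]=b
cv2.imwrite("pics/c2.png",im[:, :][:,:][:, :875] if 0 else cv2.resize(im,(800,434)))
cv2.imwrite("pics/c3.png",z(s[130:310,140:370],3.4))
E
```

```text
(no output)
```

View pics/c1.png

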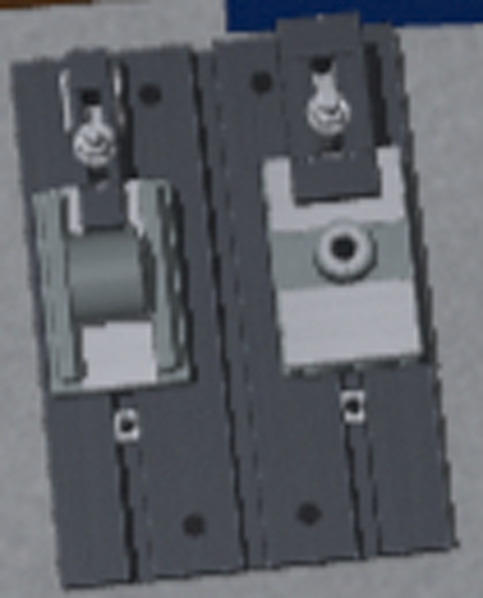

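View pics/c2.png

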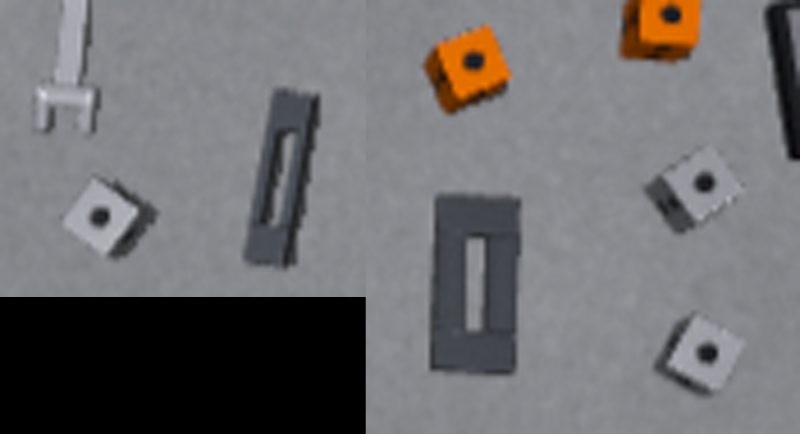

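View pics/c3.png

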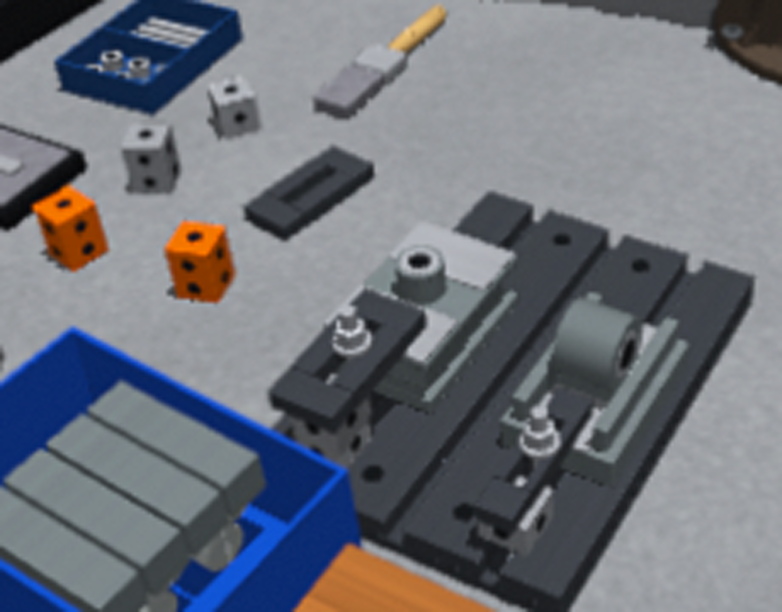

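c1 shows the low casting (ribs) on the +y side with its nut at crop (126,426), and the tall casting on the −y side with its nut at (353,406). c2 and c3 show the tall block at the upper right. The other two blocks need a height measurement.

```bash
cat > h.py <<'E'
import numpy as np, cv2
from cell import vision, telemetry
def cam(n):
    i=vision.camera_info(n); f=200/np.tan(np.radians(i["fov_y"])/2)
    return np.array([[f,0,i["cx"]],[0,f,i["cy"]],[0,0,1]]),i["dist_coeffs"],i["extrinsics"]
C={n:cam(n) for n in("top","scene")}
def ray(n,p):
    K,d,E=C[n]; u=cv2.undistortPoints(np.array(p,float).reshape(-1,1,2),K,d)[:,0]
    return E[:3,3],np.c_[u,np.ones(len(u))]@E[:3,:3].T
def plane(n,p,z):
    o,r=ray(n,p); return o+r*((z-o[2])/r[:,2])[:,None]
def tri(pt,ps):
    A=[];b=[]
    for n,p in(("top",pt),("scene",ps)):
        o,r=ray(n,[p]); r=r[0]/np.linalg.norm(r[0]); M=np.eye(3)-np.outer(r,r); A.append(M); b.append(M@o)
    A=np.vstack(A); b=np.hstack(b); x,res,_,_=np.linalg.lstsq(A,b,rcond=None); return x,np.linalg.norm(A@x-b)
def proj(n,P):
    K,d,E=C[n]; R=E[:3,:3].T; return cv2.projectPoints(np.array(P,float),cv2.Rodrigues(R)[0],-R@E[:3,3],K,d)[0][:,0]
E
python3 - <<'E'
from h import *
from scipy.optimize import least_squares
t=cv2.imread("pics/top0.png"); s=cv2.imread("pics/scene0.png")
g=lambda im:cv2.cvtColor(im,cv2.COLOR_BGR2GRAY).astype(float)
tg,sg=g(t),g(s)
def dark(im,p,r=3):
    x,y=map(round,p); w=im[y-r:y+r+1,x-r:x+r+1]; k=np.clip(np.median(w)-20-w,0,None); Y,X=np.mgrid[y-r:y+r+1,x-r:x+r+1]; return (k*X).sum()/k.sum(),(k*Y).sum()/k.sum()
B={"A":((191.9,207.2),None),"B":((479.2,169.8),(183.5,169.4)),"C":((479.9,207.2),(207.9,156.2))}
for k,(a,b) in B.items():
    a=dark(tg,a); 
    if b: b=dark(sg,b,2); print(k,a,b,*tri(a,b))
    else:
        for z in(.028,.04,.052): print(k,a,z,plane("top",[a],z)[0],proj("scene",plane("top",[a],z))[0])
c1=lambda P:[((x+.5)/4.6-.5+280,(y+.5)/4.6-.5+95) for x,y in P]
obs=c1([(283,366),(420,358),(267,160),(403,150),(82,386),(157,380),(126,426),(353,406)])
L=[(0,40,.082),(0,-40,.082),(.125,40,.082),(.125,-40,.082)]
def mod(q):
    x,y,a,w,zn=q; P=[]
    for u,v,z in[(0,w+.04,.082),(0,w-.04,.082),(.125,w+.04,.082),(.125,w-.04,.082),(0,.024,.058),(0,-.024,.058),(-.02,0,zn),(-.02,w,zn)]:
        P.append((x+u*np.cos(a)-v*np.sin(a),y+u*np.sin(a)+v*np.cos(a),z))
    return P
f=lambda q:(proj("top",mod(q))-np.array(obs)).ravel()
r=least_squares(f,[.45,.05,.05,-.14,.025]); print(r.x,np.degrees(r.x[2])); print(r.fun.reshape(-1,2).round(2))
q=r.x; P=mod(q); print("pts",np.round(P,4)); print(proj("scene",P).round(1))
cv2.imwrite("pics/c4.png",cv2.resize(s[240:300,390:490],None,fx=6,fy=6,interpolation=cv2.INTER_CUBIC))
E
```

```text
A (np.float64(191.48426573426573), np.float64(207.0734265734266)) 0.028 [0.47987634 0.39527015 0.028     ] [462.85749149 266.25627292]
A (np.float64(191.48426573426573), np.float64(207.0734265734266)) 0.04 [0.47870476 0.39189038 0.04      ] [462.94796697 261.95898799]
A (np.float64(191.48426573426573), np.float64(207.0734265734266)) 0.052 [0.47753319 0.38851062 0.052     ] [463.03651114 257.59977582]
B (np.float64(478.6994652406417), np.float64(169.6192513368984)) (np.float64(182.6509900990099), np.float64(168.9381188118812)) [ 0.55822306 -0.41083047  0.05037512] 0.0013432042763871902
C (np.float64(479.3848827106864), np.float64(206.9079061685491)) (np.float64(207.4231805929919), np.float64(155.81401617250674)) [ 0.45589033 -0.41070499  0.03862631] 0.0007800988522103429
[ 0.54822497  0.06794322  0.04444318 -0.13908316  0.02607518] 2.546406808067835
[[ 0.28  0.06]
 [-0.16 -0.38]
 [ 0.39 -0.11]
 [-0.08 -0.14]
 [-0.38  0.31]
 [ 0.57  0.34]
 [-0.17 -0.41]
 [-0.48  0.33]]
pts [[ 0.5526 -0.031   0.082 ]
 [ 0.5562 -0.111   0.082 ]
 [ 0.6775 -0.0255  0.082 ]
 [ 0.6811 -0.1054  0.082 ]
 [ 0.5472  0.0919  0.058 ]
 [ 0.5493  0.044   0.058 ]
 [ 0.5282  0.0671  0.0261]
 [ 0.5344 -0.0719  0.0261]]
[[290.8 203.6]
 [264.  193.8]
 [262.3 235. ]
 [233.9 223.2]
 [334.9 227.2]
 [317.3 220.6]
 [329.2 228.2]
 [282.4 210.6]]
```

View pics/c4.png

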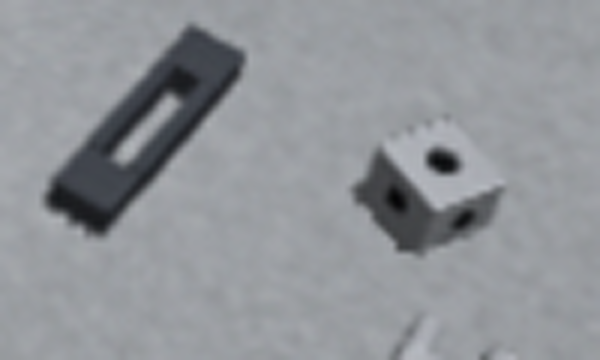

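The strap and block at +y: the bore at scene (463.7,266.6) matches z=28 mm, so this is block_low. At −y, the far block is block_tall and the near one is block_mid. Next I'll work out the grasp poses and the approach move.

```bash
cat >> h.py <<'E'
from scipy.spatial.transform import Rotation as Ro
def goto(x,y,z,cl):   # cl: world angle of closing line (tool y), rad, mod pi
    s=telemetry.observe(); R0=Ro.from_rotvec(s["ee_rot"]); best=None
    for a in(cl,cl+np.pi):
        yv=np.array([np.cos(a),np.sin(a),0]); zv=np.array([0,0,-1.]); R=Ro.from_matrix(np.c_[np.cross(yv,zv),yv,zv])
        d=(R0.inv()*R).as_rotvec()
        if best is None or np.linalg.norm(d)<np.linalg.norm(best): best=d
    print("shift cm",(R0.inv().apply(np.array([x,y,z])-s["position"])*100).round(2),"turn deg",np.degrees(best).round(1),"t",round(s["clock"],2),"j1,j7",s["joints"][[0,6]].round(2))
F=(0.54822,0.06794,0.04444)  # casting_low frame: x,y,yaw
def cast(u,v,tall=False):
    c,s=np.cos(F[2]),np.sin(F[2]); v=v-(.1395 if tall else 0); return F[0]+u*c-v*s,F[1]+u*s+v*c
E
python3 - <<'E'
from h import *
k=4.5714
l=lambda P:[((x+.5)/k-.5+170,(y+.5)/k-.5+160) for x,y in P]
r=lambda P:[((x+.5-365.7)/k-.5+405,(y+.5)/k-.5+130) for x,y in P]
def blk(p,z):
    q=plane("top",p,z)[:,:2]; e=[q[1]-q[0],q[2]-q[1],q[3]-q[2],q[0]-q[3]]
    a=[np.degrees(np.arctan2(v[1],v[0]))%90 for v in e]; print("block",q.mean(0).round(4),np.round(a,1),[round(np.linalg.norm(v)*1e3) for v in e])
blk(l([(98,178),(140,210),(107,253),(63,220)]),.028)
blk(r([(712,147),(746,190),(700,231),(665,185)]),.052)
def edge(p,w,side):
    q=plane("top",p,.016)[:,:2]; v=q[0]-q[1]; L=np.linalg.norm(v); v/=L; n=np.array([-v[1],v[0]])
    print("strap",(q.mean(0)+side*w/2*n).round(4),"yaw",np.degrees(np.arctan2(v[1],v[0])).round(1),"L",round(L*1e3))
edge(l([(275,88),(246,262)]),.026,-1)
edge(r([(520,198),(515,373)]),.05,1); edge(r([(434,196),(430,370)]),.05,-1)
print("bores A",plane("top",[(191.6,207.1)],.028)[0],"B",plane("top",[(478.9,169.7)],.052)[0])
for t in(1,0): print("block",cast(-.055,0,t),"strap",cast(-.025,0,t))
for a in(45,-45):goto(.558,-.4115,.2,np.radians(a))
E
```

```text
block [0.4809 0.394 ] [51.6 51.7 52.1 49.4] [33, 33, 35, 34]
block [ 0.5554 -0.4118] [35.2 39.8 34.2 37.2] [33, 38, 35, 37]
strap [0.5024 0.2848] yaw -10.0 L 110
strap [ 0.5056 -0.2781] yaw -4.3 L 109
strap [ 0.5052 -0.2754] yaw -3.8 L 109
bores A [0.47979127 0.39494048 0.028     ] B [ 0.55837868 -0.4116657   0.052     ]
block (np.float64(0.4994716408479443), np.float64(-0.07386566801077518)) strap (np.float64(0.529442022018978), np.float64(-0.07253290679324699))
block (np.float64(0.4932743011864382), np.float64(0.06549660443453165)) strap (np.float64(0.5232446823574719), np.float64(0.06682936565205984))
shift cm [41.33 -6.79  4.81] turn deg [-0.1  0.  62. ] t 0.1 j1,j7 [ 1.17 -0.08]
shift cm [41.33 -6.79  4.81] turn deg [ -0.1  -0.  -28. ] t 0.1 j1,j7 [ 1.17 -0.08]
```

```bash
python3 -c "
from h import *
goto(.557,-.4117,.12,np.radians(-53.5))"
```

```text
shift cm [41.23 -6.78 12.81] turn deg [ -0.1  -0.  -19.5] t 0.1 j1,j7 [ 1.17 -0.08]
```

```bash
python3 -m creep '6 41.2 -6.8 0 0 0 -19.5;6 41.2 -6.8 0 0 0 -19.5;6 41.2 -6.8 0 0 0 -19.5;6 41.2 -6.8 0 0 0 -19.5;6 41.2 -6.8 0 0 0 -19.5' 40; python3 -m creep '6 0 0 0 0 0 0;6 0 0 0 0 0 0;6 0 0 0 0 0 0'; python3 -c "
from h import *
goto(.557,-.4117,.035,np.radians(-53.5))"
```

```text
clock: 0.72
position: [0.4641, -0.4578, 0.2484]
ee_rot: [-2.983, -0.983, 0.001]
force: [0.3, -0.9, 0.1]
width: 0.655
gripper_force: 0.0
clock: 1.1
position: [0.461, -0.4602, 0.2486]
ee_rot: [2.985, 0.98, -0.002]
force: [0.3, -0.3, -0.4]
width: 0.654
gripper_force: 0.0
shift cm [10.64  1.79 21.35] turn deg [-0.   0.1 -0.2] t 1.1 j1,j7 [ 0.78 -0.28]
```

```bash
python3 -m creep '6 10.6 1.8 5 0 0 0;6 10.6 1.8 12 0 0 0;6 10.6 1.8 14 0 0 0;6 10.6 1.8 14 0 0 0'; python3 -c "
from h import *
goto(.557,-.4117,.033,np.radians(-53.5))
im=np.hstack([vision.get_image('scene')[120:220,120:260],vision.get_image('top')[120:220,410:550]])[:,:,::-1]
cv2.imwrite('pics/d1.png',cv2.resize(im,None,fx=2.8,fy=2.8,interpolation=2))"
```

```text
clock: 1.6
position: [0.5561, -0.4081, 0.1037]
ee_rot: [-2.976, -0.983, 0.008]
force: [-0.4, 0.3, 0.5]
width: 0.653
gripper_force: 0.0
shift cm [-0.13  0.4   7.07] turn deg [-0.5  0.2  0.1] t 1.6 j1,j7 [ 0.63 -0.45]
```

View pics/d1.png

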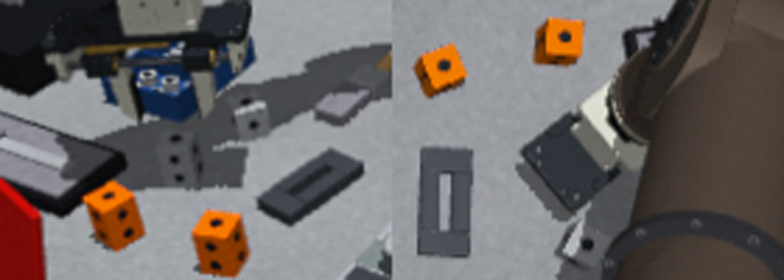

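The scene half shows the fingers straddling block_tall (crop 180,150). The block is clear, so I'll descend and grip.

```bash
python3 -m creep '6 0 0 0 0 0 0;6 0 0 0 0 0 0'; python3 -c "
from h import *
goto(.557,-.4117,.033,np.radians(-53.5))"
```

```text
clock: 1.95
position: [0.5588, -0.412, 0.1113]
ee_rot: [2.981, 0.98, 0.003]
force: [0.5, -0.1, -0.3]
width: 0.65
gripper_force: 0.0
shift cm [-0.13 -0.16  7.83] turn deg [ 0.2 -0.  -0.1] t 1.95 j1,j7 [ 0.63 -0.45]
```

```bash
python3 -m creep '6 -0.1 -0.1 4 0 0 0;6 -0.1 -0.1 7.8 0 0 0;6 -0.1 -0.1 7.8 0 0 0;6 -0.1 -0.1 7.8 0 0 0'; python3 -m creep '3 0 0 0 0 0 0;3 0 0 0 0 0 0;3 0 0 0 0 0 0;3 0 0 0 0 0 0;3 0 0 0 0 0 0' 40;  python3 -m creep '3 0 0 -5 0 0 0;3 0 0 -10 0 0 0;3 0 0 -12 0 0 0;3 0 0 -12 0 0 0'; python3 -c "
from h import *
x,y=cast(-.055,0,1); goto(x,y,.16,np.radians(92.5))"
```

```text
clock: 2.45
position: [0.5581, -0.4109, 0.0328]
ee_rot: [2.982, 0.983, 0.002]
force: [-0.5, 0.2, -0.0]
width: 0.654
gripper_force: 0.0
clock: 3.08
position: [0.5576, -0.4103, 0.0316]
ee_rot: [2.983, 0.983, 0.001]
force: [-1.0, 0.6, 6.8]
width: 0.405
gripper_force: 38.8
clock: 3.58
position: [0.5574, -0.4102, 0.151]
ee_rot: [2.983, 0.984, 0.001]
force: [-0.0, 0.1, -6.0]
width: 0.398
gripper_force: 38.8
shift cm [ 15.35 -30.48  -0.93] turn deg [ 0.1 -0.  34. ] t 3.58 j1,j7 [ 0.63 -0.44]
```

```bash
python3 -m creep '3 3 -6 -1 0 0 7;3 6 -12 -1 0 0 14;3 9 -18 -1 0 0 21;3 12 -24 -1 0 0 28;3 15.3 -30.5 -1 0 0 34'; python3 -m creep '3 0 0 0 0 0 0;3 0 0 0 0 0 0;3 0 0 0 0 0 0;3 0 0 0 0 0 0'; python3 -c "
from h import *
x,y=cast(-.055,0,1); goto(x,y,.064,np.radians(92.5))"
```

```text
clock: 4.2
position: [0.5016, -0.1008, 0.1583]
ee_rot: [-3.14, -0.063, 0.006]
force: [1.1, 2.2, -5.1]
width: 0.398
gripper_force: 38.8
clock: 4.7
position: [0.5035, -0.1042, 0.1602]
ee_rot: [3.141, 0.065, -0.001]
force: [-0.2, 0.1, -5.4]
width: 0.402
gripper_force: 38.8
shift cm [-0.27 -3.05  9.62] turn deg [ 0.   0.  -0.1] t 4.7 j1,j7 [ 0.13 -1.45]
```

```bash
python3 -m creep '3 -0.3 -3 3 0 0 0;3 -0.3 -3 6.5 0 0 0;3 -0.3 -3 7.5 0 0 0;3 -0.3 -3 7.5 0 0 0;3 -0.3 -3 7.5 0 0 0'; python3 -c "
from h import *
x,y=cast(-.055,0,1); goto(x,y,.062,np.radians(92.5))
im=np.hstack([vision.get_image('scene')[160:270,210:350],vision.get_image('top')[110:220,280:420]])[:,:,::-1]
cv2.imwrite('pics/d2.png',cv2.resize(im,None,fx=2.8,fy=2.8,interpolation=2))"
```

```text
clock: 5.32
position: [0.5004, -0.0737, 0.0868]
ee_rot: [3.141, 0.067, 0.003]
force: [-0.3, 0.2, -5.2]
width: 0.404
gripper_force: 38.8
shift cm [-0.1   0.01  2.48] turn deg [ 0.  -0.1 -0.1] t 5.33 j1,j7 [ 0.08 -1.52]
```

View pics/d2.png

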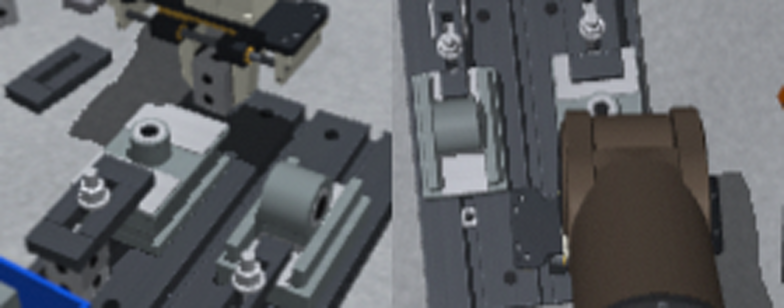

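The block is held at scene crop (205,80), over the slot before the tall casting. I'll lower and release it.

```bash
python3 -m creep '3 -0.1 0 1.5 0 0 0;3 -0.1 0 2.2 0 0 0;3 -0.1 0 2.4 0 0 0;3 -0.1 0 2.5 0 0 0;3 -0.1 0 2.5 0 0 0'; python3 -m creep '4.4 0 0 0 0 0 0;4.4 0 0 0 0 0 0;5.5 0 0 0 0 0 0;5.5 0 0 0 0 0 0';python3 -m creep '5.5 0 0 -5 0 0 0;5.5 0 0 -11 0 0 0;5.5 0 0 -14 0 0 0;5.5 0 0 -14 0 0 0';python3 -c "
from h import *
goto(.5054,-.277,.15,np.radians(86))"
```

```text
clock: 6.05
position: [0.4976, -0.0731, 0.0615]
ee_rot: [3.141, 0.068, -0.002]
force: [-7.7, 0.4, 13.8]
width: 0.399
gripper_force: 38.8
clock: 6.55
position: [0.4986, -0.0731, 0.0607]
ee_rot: [3.141, 0.069, 0.0]
force: [-0.8, -0.5, -0.0]
width: 0.59
gripper_force: 0.0
clock: 7.05
position: [0.5, -0.0732, 0.2031]
ee_rot: [3.14, 0.068, 0.008]
force: [0.2, -1.0, 0.8]
width: 0.599
gripper_force: 0.0
shift cm [-0.37 20.38  5.32] turn deg [ 0.  -0.3  6.5] t 7.05 j1,j7 [ 0.08 -1.51]
```

```bash
python3 -m creep '7.5 -0.4 6 0 0 0 3;7.5 -0.4 12 0 0 0 6.5;7.5 -0.4 18 0 0 0 6.5;7.5 -0.4 20.4 0 0 0 6.5;7.5 -0.4 20.4 3 0 0 6.5'; python3 -m creep '7.5 0 0 5 0 0 0;7.5 0 0 5 0 0 0;7.5 0 0 5 0 0 0';python3 -c "
from h import *
goto(.5054,-.277,.024,np.radians(86))
im=np.hstack([vision.get_image('scene')[140:250,190:330],vision.get_image('top')[110:220,280:420]])[:,:,::-1]
cv2.imwrite('pics/d3.png',cv2.resize(im,None,fx=2.8,fy=2.8,interpolation=2))"
```

```text
clock: 7.68
position: [0.5035, -0.2806, 0.1706]
ee_rot: [3.137, -0.116, 0.003]
force: [1.0, 1.0, -0.0]
width: 0.817
gripper_force: 0.0
clock: 8.05
position: [0.5036, -0.2772, 0.1213]
ee_rot: [3.14, -0.109, -0.0]
force: [0.3, -0.1, 0.6]
width: 0.818
gripper_force: 0.0
shift cm [ 0.17 -0.03  9.73] turn deg [0. 0. 0.] t 8.05 j1,j7 [ 0.38 -1.2 ]
```

View pics/d3.png

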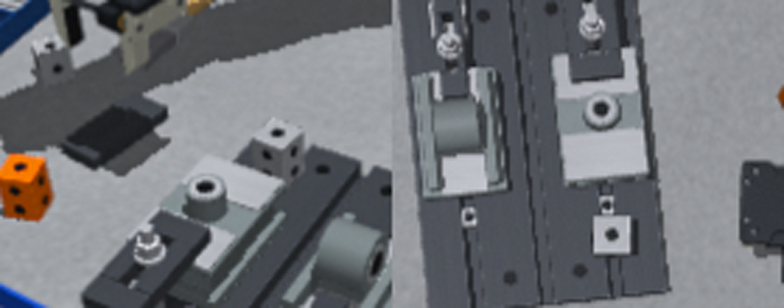

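The top half shows block_tall at crop (612,236), upright on the slot just before the nut. I'll compute its position and pick up the wide strap.

```bash
python3 -m creep '7.5 0.2 0 5 0 0 0;7.5 0.2 0 8.5 0 0 0;7.5 0.2 0 9.7 0 0 0;7.5 0.2 0 9.7 0 0 0'; python3 -m creep '4.4 0 0 0 0 0 0;4.4 0 0 0 0 0 0;4.4 0 0 0 0 0 0;4.4 0 0 0 0 0 0;4.4 0 0 0 0 0 0' 40;python3 -m creep '4.4 0 0 -5 0 0 0;4.4 0 0 -11 0 0 0;4.4 0 0 -16 0 0 0;4.4 0 0 -17 0 0 0'; python3 -c "
from h import *
b=plane('top',[(280+(612.5-392)/2.8-.3,110+236.5/2.8-.5)],.082)[0]; print(b,cast(-.055,0,1))
c,s=np.cos(F[2]),np.sin(F[2]); d=b[:2]-np.array(cast(0,0,1)); print('in casting frame',d@[c,s],d@[-s,c])
x,y=cast(-.025,0,1); goto(x,y,.19,np.radians(92.5))"
```

```text
clock: 8.65
position: [0.5059, -0.2774, 0.0245]
ee_rot: [3.139, -0.11, 0.001]
force: [0.1, -0.6, 0.1]
width: 0.817
gripper_force: 0.0
clock: 9.28
position: [0.5058, -0.2773, 0.0245]
ee_rot: [3.139, -0.11, 0.002]
force: [-1.3, 0.8, 6.8]
width: 0.536
gripper_force: 40.0
clock: 9.78
position: [0.5066, -0.2779, 0.1969]
ee_rot: [3.138, -0.11, 0.008]
force: [0.3, -0.4, -5.6]
width: 0.539
gripper_force: 40.0
[ 0.49722682 -0.07558619  0.082     ] (np.float64(0.4994716408479443), np.float64(-0.07386566801077518))
in casting frame -0.057319037946672285 -0.0016190949677260635
shift cm [  0.84 -20.65   0.66] turn deg [ 0.1 -0.3 -6.5] t 9.78 j1,j7 [ 0.37 -1.21]
```

```bash
python3 -m creep '4.4 0.2 -6 0 0 0 -2;4.4 0.4 -12 0 0 0 -4;4.4 0.8 -17 0 0 0 -6;4.4 0.8 -20.6 0 0 0 -6.5;4.4 0.8 -20.6 0 0 0 -6.5'; python3 -m creep '4.4 0 0 0 0 0 0;4.4 0 0 3 0 0 0;4.4 0 0 6 0 0 0;4.4 0 0 6 0 0 0;4.4 0 0 6 0 0 0';python3 -c "
from h import *
x,y=cast(-.025,0,1); goto(x,y,.107,np.radians(92.5))"
```

```text
clock: 10.4
position: [0.5267, -0.0681, 0.1919]
ee_rot: [-3.139, -0.078, 0.005]
force: [-0.7, -1.2, -5.2]
width: 0.543
gripper_force: 40.0
clock: 11.02
position: [0.528, -0.0732, 0.1343]
ee_rot: [3.141, 0.066, 0.001]
force: [-0.7, 0.7, -5.0]
width: 0.538
gripper_force: 40.0
shift cm [ 0.14 -0.06  2.73] turn deg [ 0.  -0.  -0.1] t 11.03 j1,j7 [ 0.07 -1.51]
```

```bash
python3 -m creep '4.4 0.1 -0.1 1.5 0 0 0;4.4 0.1 -0.1 2.3 0 0 0;4.4 0.1 -0.1 2.6 0 0 0;4.4 0.1 -0.1 2.7 0 0 0;4.4 0.1 -0.1 2.7 0 0 0'; python3 -m creep '6 0 0 0 0 0 0;6 0 0 0 0 0 0;7 0 0 0 0 0 0;7 0 0 0 0 0 0';python3 -m creep '7 0 0 -4 0 0 0;7 0 0 -9 0 0 0;7 0 0 -11 0 0 0;7 0 0 -11 0 0 0';python3 -c "
from h import *
goto(.4802,.3945,.22,np.radians(51.5))
goto(.4802,.3945,.22,np.radians(141.5))"
```

```text
clock: 11.65
position: [0.5288, -0.0712, 0.1069]
ee_rot: [3.141, 0.069, 0.0]
force: [-0.3, -0.0, -5.5]
width: 0.538
gripper_force: 40.0
clock: 12.15
position: [0.5288, -0.0713, 0.1069]
ee_rot: [3.141, 0.068, 0.001]
force: [-0.8, -0.3, -0.5]
width: 0.755
gripper_force: 0.0
clock: 12.65
position: [0.5297, -0.0713, 0.2184]
ee_rot: [3.141, 0.068, 0.006]
force: [0.0, 0.4, 0.2]
width: 0.765
gripper_force: 0.0
shift cm [ -2.91 -46.75  -0.19] turn deg [-0.1 -0.2 41. ] t 12.65 j1,j7 [ 0.06 -1.51]
shift cm [ -2.91 -46.75  -0.19] turn deg [  0.1  -0.2 -49. ] t 12.65 j1,j7 [ 0.06 -1.51]
```

```bash
python3 -m creep '5.5 -0.6 -6 0 0 0 -10;5.5 -1 -12 0 0 0 -20;5.5 -1.5 -18 0 0 0 -30;5.5 -2 -24 0 0 0 -40;5.5 -2.5 -30 0 0 0 -49'; python3 -m creep '5.5 0 0 0 0 0 0;5.5 0 0 0 0 0 0;5.5 0 0 0 0 0 0'; python3 -c "
from h import *
print('bottle',plane('top',[(211,258)],.14)[0])
goto(.4802,.3945,.12,np.radians(141.5))"
```

```text
clock: 13.28
position: [0.4896, 0.2289, 0.2154]
ee_rot: [-2.826, -1.372, 0.003]
force: [0.6, 1.3, -0.2]
width: 0.597
gripper_force: 0.0
clock: 13.65
position: [0.4908, 0.2256, 0.216]
ee_rot: [2.831, 1.36, -0.002]
force: [-0.3, -0.3, -0.5]
width: 0.597
gripper_force: 0.0
bottle [0.33516794 0.3132968  0.14      ]
shift cm [ 12.54 -11.38   9.58] turn deg [ 0.   0.1 -0.2] t 13.65 j1,j7 [-0.29 -1.33]
```

```bash
python3 -m creep '5.5 4 -4 0 0 0 0;5.5 8 -8 0 0 0 0;5.5 12.5 -11.4 2 0 0 0;5.5 12.5 -11.4 7 0 0 0;5.5 12.5 -11.4 9.6 0 0 0'; python3 -m creep '5.5 0 0 0 0 0 0;5.5 0 0 0 0 0 0;5.5 0 0 0 0 0 0';python3 -c "
from h import *
goto(.4802,.3945,.026,np.radians(141.5))
im=np.hstack([vision.get_image('scene')[190:320,390:530],vision.get_image('top')[100:230,250:390]])[:,:,::-1]
cv2.imwrite('pics/d4.png',cv2.resize(im,None,fx=2.8,fy=2.8,interpolation=2))"
```

```text
clock: 14.28
position: [0.4789, 0.3946, 0.1179]
ee_rot: [2.829, 1.362, -0.005]
force: [0.1, -0.5, -0.4]
width: 0.596
gripper_force: 0.0
clock: 14.65
position: [0.4802, 0.3965, 0.1224]
ee_rot: [-2.83, -1.363, -0.004]
force: [-0.9, 0.2, -0.2]
width: 0.604
gripper_force: 0.0
shift cm [-0.18  0.12  9.64] turn deg [ 0.  -0.2 -0.1] t 14.65 j1,j7 [-0.56 -1.64]
```

View pics/d4.png

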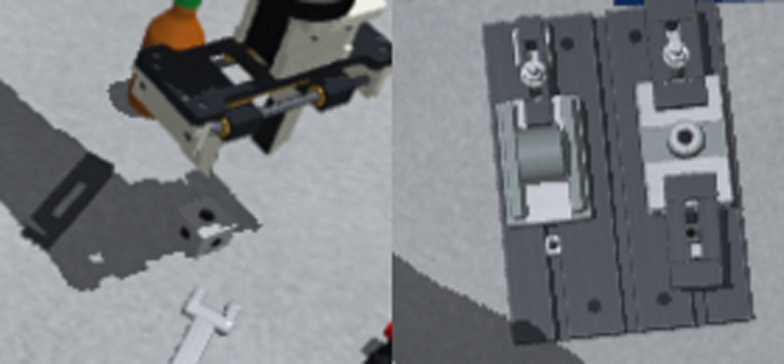

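The scene half shows block_low at crop (207,220), with a fingertip at about (205,172). The wide strap lies square on the tall pair, with its slot over the nut. I'll check the fingertip projection before descending.

```bash
python3 -c "
from h import *
s=telemetry.observe(); p=s['position']; R=Ro.from_rotvec(s['ee_rot']).as_matrix()
for y in(-.028,-.02,0,.028,.047,-.047): print(y,(proj('scene',[p+R@[0,y,.022]])[0]-[390,190])*2.8)
b=plane('top',[(250+(694-392)/2.8-.3,100+231/2.8-.3)],.098)[0];c,s=np.cos(F[2]),np.sin(F[2]); d=b[:2]-np.array(cast(0,0,1)); print('strap in casting frame',d@[c,s],d@[-s,c])
print(R[:,1])
"
```

```text
-0.028 [258.07211576 145.08819174]
-0.02 [250.16778275 147.69917506]
0 [230.1505145  154.29797663]
0.028 [201.50254664 163.70908085]
0.047 [181.64181499 170.21117116]
-0.047 [276.61268725 138.95194227]
strap in casting frame -0.027226846901380605 -0.0008610698690630176
[ 7.82301050e-01 -6.22900371e-01  4.41830653e-04]
```

```bash
python3 -m creep '5.5 -0.1 0.1 5 0 0 0;5.5 -0.1 0.1 8.5 0 0 0;5.5 -0.1 0.1 9.6 0 0 0;5.5 -0.1 0.1 9.6 0 0 0'; python3 -m creep '3 0 0 0 0 0 0;3 0 0 0 0 0 0;3 0 0 0 0 0 0;3 0 0 0 0 0 0;3 0 0 0 0 0 0' 40;python3 -m creep '3 0 0 -5 0 0 0;3 0 0 -11 0 0 0;3 0 0 -14 0 0 0;3 0 0 -14 0 0 0'; python3 -c "
from h import *
x,y=cast(-.055,0); goto(x,y,.16,np.radians(92.5))"
```

```text
clock: 15.25
position: [0.4794, 0.395, 0.025]
ee_rot: [-2.83, -1.365, 0.0]
force: [1.0, -0.2, 1.3]
width: 0.603
gripper_force: 0.0
clock: 15.88
position: [0.4798, 0.3955, 0.026]
ee_rot: [-2.829, -1.365, -0.003]
force: [-0.6, -0.7, 7.4]
width: 0.393
gripper_force: 40.0
clock: 16.38
position: [0.4804, 0.3957, 0.1674]
ee_rot: [-2.829, -1.364, -0.007]
force: [0.2, -0.3, -2.8]
width: 0.389
gripper_force: 40.0
shift cm [-25.04  21.57   0.64] turn deg [-0.1 -0.3 49. ] t 16.38 j1,j7 [-0.55 -1.62]
```

```bash
python3 -m creep '3 -4 3.5 0 0 0 10;3 -8 7 0 0 0 20;3 -12 10.5 0 0 0 30;3 -16 14 0 0 0 40;3 -20 17.3 0 0 0 49'; python3 -m creep '3 0 0 0 0 0 0;3 0 0 0 0 0 0;3 0 0 0 0 0 0'; python3 -c "
from h import *
x,y=cast(-.055,0); goto(x,y,.08,np.radians(92.5))"
```

```text
clock: 17.0
position: [0.4892, 0.1281, 0.1631]
ee_rot: [3.14, 0.059, -0.004]
force: [1.1, 0.5, -2.3]
width: 0.392
gripper_force: 40.0
clock: 17.38
position: [0.4898, 0.1319, 0.1641]
ee_rot: [-3.14, -0.073, 0.001]
force: [-0.8, -0.4, -2.1]
width: 0.387
gripper_force: 40.0
shift cm [0.05 6.65 8.41] turn deg [-0.   0.1  0.2] t 17.38 j1,j7 [-0.28 -1.94]
```

```bash
python3 -m creep '3 0 4 0 0 0 0.2;3 0 6.6 3 0 0 0.2;3 0 6.6 7 0 0 0.2;3 0 6.6 8.4 0 0 0.2;3 0 6.6 8.4 0 0 0.2'; python3 -m creep '3 0 0 0 0 0 0;3 0 0 0 0 0 0'; python3 -c "
from h import *
x,y=cast(-.055,0); goto(x,y,.057,np.radians(92.5))"
```

```text
clock: 18.0
position: [0.4927, 0.0656, 0.0802]
ee_rot: [-3.141, -0.066, 0.003]
force: [-0.9, -0.3, -2.0]
width: 0.383
gripper_force: 40.0
clock: 18.25
position: [0.4939, 0.0651, 0.0818]
ee_rot: [-3.141, -0.064, -0.003]
force: [-0.6, 0.8, -2.3]
width: 0.389
gripper_force: 40.0
shift cm [-0.07 -0.04  2.48] turn deg [-0.  -0.1 -0.2] t 18.25 j1,j7 [-0.17 -1.83]
```

```bash
python3 -m creep '3 0 0 1.5 0 0 0;3 0 0 2.2 0 0 0;3 0 0 2.5 0 0 0;3 0 0 2.5 0 0 0'; python3 -m creep '4.4 0 0 0 0 0 0;4.4 0 0 0 0 0 0;5.5 0 0 0 0 0 0;5.5 0 0 0 0 0 0';python3 -m creep '5.5 0 0 -5 0 0 0;5.5 0 0 -11 0 0 0;5.5 0 0 -14 0 0 0;5.5 0 0 -14 0 0 0';python3 -c "
from h import *
goto(.5024,.2848,.12,np.radians(80))"
```

```text
clock: 18.75
position: [0.4924, 0.0644, 0.0559]
ee_rot: [3.141, 0.063, -0.002]
force: [-4.1, 0.0, 8.5]
width: 0.389
gripper_force: 40.0
clock: 19.25
position: [0.4931, 0.0646, 0.0556]
ee_rot: [3.141, 0.063, -0.0]
force: [-0.3, -0.8, -0.9]
width: 0.59
gripper_force: 0.0
clock: 19.75
position: [0.4946, 0.0649, 0.1981]
ee_rot: [-3.14, -0.063, -0.008]
force: [0.8, -0.5, -0.7]
width: 0.603
gripper_force: 0.0
shift cm [  1.62 -21.93   7.84] turn deg [-0.1 -0.3 12.3] t 19.75 j1,j7 [-0.16 -1.8 ]
```

```bash
python3 -m creep '5.5 0.4 -6 0 0 0 4;5.5 0.8 -12 0 0 0 8;5.5 1.2 -18 1 0 0 12.3;5.5 1.6 -21.9 4 0 0 12.3;5.5 1.6 -21.9 7.8 0 0 12.3'; python3 -m creep '5.5 0 0 0 0 0 0;5.5 0 0 0 0 0 0;5.5 0 0 0 0 0 0';python3 -c "
from h import *
goto(.5024,.2848,.024,np.radians(80))
im=np.hstack([vision.get_image('scene')[180:310,350:490],vision.get_image('top')[100:230,250:390]])[:,:,::-1]
cv2.imwrite('pics/d5.png',cv2.resize(im,None,fx=2.8,fy=2.8,interpolation=2))"
```

```text
clock: 20.38
position: [0.4992, 0.2886, 0.1159]
ee_rot: [-3.128, 0.265, 0.001]
force: [-0.1, -1.2, -0.0]
width: 0.595
gripper_force: 0.0
clock: 20.75
position: [0.5013, 0.2839, 0.1192]
ee_rot: [-3.128, 0.275, -0.003]
force: [-0.1, -0.4, -0.8]
width: 0.602
gripper_force: 0.0
shift cm [ 0.08 -0.09  9.52] turn deg [-0.1 -0.1 -0.1] t 20.75 j1,j7 [-0.53 -2.42]
```

View pics/d5.png

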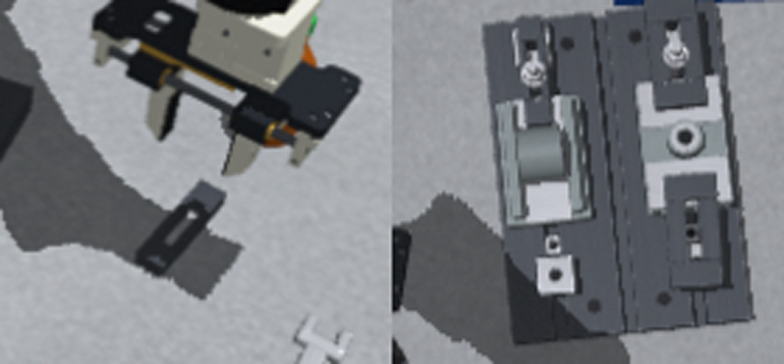

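block_low stands on the slot at top crop (555,274), with the nut still open at (553,243). The fingers are over the narrow strap at scene crop (182,230), so I'll descend.

```bash
python3 -m creep '5.5 0.1 -0.1 5 0 0 0;5.5 0.1 -0.1 8.5 0 0 0;5.5 0.1 -0.1 9.5 0 0 0;5.5 0.1 -0.1 9.5 0 0 0'; python3 -m creep '2 0 0 0 0 0 0;2 0 0 0 0 0 0;2 0 0 0 0 0 0;2 0 0 0 0 0 0;2 0 0 0 0 0 0' 30;python3 -m creep '2 0 0 -5 0 0 0;2 0 0 -11 0 0 0;2 0 0 -16 0 0 0;2 0 0 -16 0 0 0'; python3 -c "
from h import *
x,y=cast(-.025,0); goto(x,y,.18,np.radians(92.5))
b=plane('top',[(250+(555-392)/2.8-.3,100+274/2.8-.3)],.058)[0];c,s=np.cos(F[2]),np.sin(F[2]); d=b[:2]-np.array(cast(0,0)); print('blk in casting frame',d@[c,s],d@[-s,c])"
```

```text
clock: 21.35
position: [0.5018, 0.2849, 0.0237]
ee_rot: [-3.129, 0.274, -0.001]
force: [0.6, -0.0, 0.6]
width: 0.601
gripper_force: 0.0
clock: 21.98
position: [0.5019, 0.2856, 0.0232]
ee_rot: [-3.129, 0.273, -0.001]
force: [-1.0, 2.2, 5.8]
width: 0.278
gripper_force: 30.0
clock: 22.48
position: [0.5032, 0.2857, 0.1864]
ee_rot: [-3.126, 0.274, -0.008]
force: [-0.6, 0.6, -3.0]
width: 0.283
gripper_force: 30.0
shift cm [ 5.78 21.21  0.58] turn deg [ -0.2  -0.3 -12.5] t 22.48 j1,j7 [-0.53 -2.41]
blk in casting frame -0.05432047609975604 -0.0025120509912928907
```

```bash
python3 -m creep '2 1.5 6 0 0 0 -4;2 3 12 0 0 0 -8;2 4.6 17 0 0 0 -12.5;2 5.8 21.2 0 0 0 -12.5;2 5.8 21.2 0 0 0 -12.5'; python3 -m creep '2 0 0 0 0 0 0;2 0 0 3 0 0 0;2 0 0 7 0 0 0;2 0 0 7 0 0 0;2 0 0 7 0 0 0';python3 -c "
from h import *
x,y=cast(-.025,0); goto(x,y,.082,np.radians(92.5))"
```

```text
clock: 23.1
position: [0.5208, 0.0609, 0.1809]
ee_rot: [3.138, 0.057, -0.005]
force: [-0.5, 0.2, -2.2]
width: 0.278
gripper_force: 30.0
clock: 23.72
position: [0.5221, 0.0671, 0.1134]
ee_rot: [-3.14, -0.071, -0.0]
force: [-0.0, 0.6, -2.3]
width: 0.279
gripper_force: 30.0
shift cm [0.12 0.03 3.14] turn deg [-0.  -0.   0.1] t 23.73 j1,j7 [-0.14 -1.82]
```

```bash
python3 -m creep '2 0.1 0 1.5 0 0 0;2 0.1 0 2.6 0 0 0;2 0.1 0 3 0 0 0;2 0.1 0 3.1 0 0 0;2 0.1 0 3.1 0 0 0'; python3 -m creep '3.5 0 0 0 0 0 0;3.5 0 0 0 0 0 0;4.5 0 0 0 0 0 0;4.5 0 0 0 0 0 0';python3 -m creep '4.5 0 0 -4 0 0 0;4.5 0 0 -9 0 0 0;4.5 0 0 -13 0 0 0;4.5 0 0 -13 0 0 0';python3 -m creep '4.5 0 -6 0 0 0 0;4.5 0 -12 0 0 0 0;4.5 0 -18 0 0 0 0;4.5 0 -22 0 0 0 0;4.5 0 -22 0 0 0 0';python3 -m creep '4.5 0 0 0 0 0 0;4.5 0 0 0 0 0 0;4.5 0 0 0 0 0 0'; python3 -c "
from h import *
im=np.hstack([vision.get_image('scene')[160:290,230:370],vision.get_image('top')[100:230,250:390]])[:,:,::-1]
cv2.imwrite('pics/d6.png',cv2.resize(im,None,fx=2.8,fy=2.8,interpolation=2))"
```

```text
clock: 24.35
position: [0.5229, 0.0661, 0.0819]
ee_rot: [-3.141, -0.068, -0.0]
force: [-0.4, 0.4, -1.7]
width: 0.28
gripper_force: 30.0
clock: 24.85
position: [0.5229, 0.0661, 0.0818]
ee_rot: [3.141, 0.069, 0.0]
force: [0.5, -0.8, -0.2]
width: 0.481
gripper_force: 0.0
clock: 25.35
position: [0.5247, 0.0665, 0.215]
ee_rot: [-3.14, -0.068, -0.01]
force: [0.7, 0.7, -0.7]
width: 0.492
gripper_force: 0.0
clock: 25.98
position: [0.5113, 0.2899, 0.2103]
ee_rot: [-3.14, -0.078, 0.003]
force: [0.4, -1.0, 0.0]
width: 0.491
gripper_force: 0.0
clock: 26.35
position: [0.5135, 0.2847, 0.2117]
ee_rot: [3.14, 0.066, 0.0]
force: [-0.3, -0.1, -0.4]
width: 0.49
gripper_force: 0.0
```

View pics/d6.png

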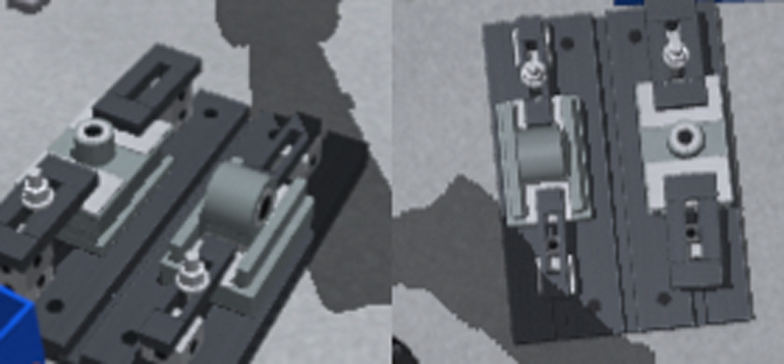

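Both straps lie square with the nut visible through each slot: the narrow strap around top crop (552,240) and the wide one at (694,231). I'll do a last numeric check and hand in.

```bash
python3 -c "
from h import *
from cell import job
b=plane('top',[(250+(552.5-392)/2.8-.3,100+240/2.8-.3)],.074)[0];c,s=np.cos(F[2]),np.sin(F[2]); d=b[:2]-np.array(cast(0,0)); u,v=d@[c,s],d@[-s,c]; print(u,v)
if -.034<u<-.016 and abs(v)<.005: print(job.sign_off())"
```

```text
-0.022573227634380386 -0.003110983857634005
the job is handed in; nothing more can be done
None
```

The job is handed in after about 26 s: both near-end clamps are set up. By the camera, all four pieces sat within the placing limits along and across the slots, and nothing else was picked up; the judge's verdict was not shown.

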